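# Fit the green tube head onto the sample mixer's drive

## Task

Fit the green tube head onto the tongue of the blue sample mixer's drive plate: keep hold of it as you set it onto the tongue (do not let it drop on from above), turn it until the slot under it lines up with the tongue and press it down until it drops fully home, flat on the drive plate, then let go. Leave the orange head and the glass beaker where they stand.

Things in the scene. Friction and masses are not known exactly. Their poses are not given: they have to be found in the camera images.
- green_head: Loose, about 0.3 kg: green disc 110 mm wide (z 22 to 30 mm, ten small dark holes) on a black hub 78 x 48 x 22 mm high; on top an upright green grip fin 50 mm long (x), 16 thick (y), z 30 to 70. White lines on the disc run along x. Underside slot, centred: 58 (x) x 28 (y), 22 deep. A half turn makes no difference. Origin: centre of underside, z up.
- drive: Fixed black plate 90 mm wide, 72 mm above the bench on the blue mixer (160 x 120 x 58 mm), with a central steel tongue 44 long (x), 14 thick (y), 20 high, flat-topped. White lines on it run along x. Does not turn. Origin: centre of plate's top face, tongue's foot, z up. Head home: its origin at this one; more than 20 degrees out of line it stays up on the tongue, 20 mm too high, and tips if let go.
- orange_head: The wrong head, to be left alone: same shape and size as the green one, but orange with four large dark holes. Loose, 0.3 kg. The two heads stand on opposite sides of the mixer, either way round. Origin: centre of its underside, z up, x along its fin.
- beaker: Empty loose glass beaker, 72 mm across the rim, 95 mm high, open at the top, on the bench beyond the mixer; to be left alone. Origin: centre of its underside, z up.
Things that resemble listed ones, but are neither listed nor needed, are in the scene too. Of the things that look like the green_head, the smallest one is meant.

How it is judged (in metres and radians):
On the way:
1. the green head, still held, is down over the tongue by at least 5 mm (contact force between the fingers and green_head above 1 N and z of green_head in the frame of drive below 0.015 m and horizontal distance between green_head and drive below 0.015 m), for 0.1 s.
At the end, for the whole second after the job is handed in: The green head sits on the drive plate: underside within 5 mm of it, centre within 12 mm, slot in line with the tongue within 20 degrees (either way round), level within 7 degrees, at rest, released. Orange head and beaker within 30 mm of their starts, beaker within 11 degrees of upright (z of green_head in the frame of drive between -0.005 and 0.005 m and horizontal distance between green_head and drive below 0.012 m and angle between the x axis of green_head and the x axis of drive, either way round below 0.35 rad and angle between green_head's own z axis and vertical below 0.12 rad and linear speed of green_head below 0.02 m/s and distance of each of orange_head, beaker from where it was at the start of the episode below 0.03 m and angle between beaker's own z axis and vertical below 0.2 rad); the robot touches nothing.
It fails at once if the orange head is moved by more than 30 mm (distance of orange_head from where it was at the start of the episode above 0.03 m).
It fails at once if the beaker is moved by more than 30 mm or tipped (distance of beaker from where it was at the start of the episode above 0.03 m or angle between beaker's own z axis and vertical above 0.35 rad).
It also fails if it takes over 38 s, if anything falls off the work surface, if the arm or the gripper's body presses on something with over 40 N, if the wrist force passes 120 N, or if a joint passes its speed limit or range.

## Robot

A 6-joint arm with a two-finger parallel gripper is mounted at the origin on the work surface. World frame = base frame: x ahead of the robot, y to its left, z up, the work surface at z = 0. Lengths are in mm, angles in degrees, forces in N, time in s.
With the tool pointing down it reaches from about 350 to 850 mm from the base axis. Payload 8.1 kg.
Tool frame: the origin (TCP) lies between the finger pads; the fingertips stand 22 mm ahead of it and the grasp point (between the pads) lies 3 mm ahead of it; z points along the fingers, y is the line along which they close (so a half turn about z gives the same grasp; the last joint's range is limited). The gripper opens to 85 mm and grips with 20 to 120 N. Pads are 22 mm wide; open, the fingers measure 114 mm over their backs; the gripper's body (76 mm by 85 mm) begins 54 mm behind the grasp point. The pads swing forward as they close: fully open they stand 13 mm farther back than shut.
Start: joints at [58.247, 7.471, 85.268, -0, 87.261, -4.893], TCP at [271.07, 535.282, 253.292] pointing down, gripper open.
Joint ranges: [-169.43, 169.43], [-51.17, 129.36], [1.28, 143.12], [-76.62, 256.62], [0, 156.53], [-152.29, 152.29]. Speed limits (degrees/s): [136.94, 136.94, 159.86, 180, 180, 180].

## Interface

Orientations are given as [roll, pitch, yaw] about the fixed x, y, z axes, in that order (R = Rz(yaw) Ry(pitch) Rx(roll)).
In Python, from bench import r, vision gives the robot as it stands.
- The arm moves only by the tool step_arm, never from a script. Its argument "targets" is a list that holds one entry, the list of rows, each a list of 6 numbers: the shift along the world's x, y, z in mm, then the turn, a rotation vector about the world's x, y, z in rad. In form: [[[x, y, z, rx, ry, rz], ...]]. A call has 1 to 12 rows; each row is the pose to reach, as a shift and turn from the pose commanded when the call began; what a row does not reach only later rows make up. A row lasts 1/12 s, in which the tool goes at most 41.7 mm and 7.16 degrees, less where a joint would pass 70% of its speed; a pose out of reach is approached as far as the arm can. A call with a gripper value outside its range is refused whole. "fingers" is the gripper's target within -1 to 1 (shut at 1, half-way at 0, fully open at -1), set as the call begins (left out, the last holds). The fingers move at their own pace and stop on an object; "newtons" is the grip in N (left out, the last holds). Time passes only in rows, so rows that repeat a pose let the fingers close. It gives the time, the measured TCP pose, the force, the opening and the grip force at its end, in the units of the state.
- r.sense(): the state, without advancing time (a new reading comes with each control period).
- vision.snapshot(name): name is "scene" or "top" or "wrist"; returns a dict with "img" (420x560x3 uint8, blue, green, red), "mtx" (3x3 intrinsics, pixels), "eye" and "attitude" of the camera in the world. Camera axes: x right, y up, looking along -z (the intrinsics and any distortion apply to the point x, -y, -z); pixel columns grow to the right and rows downward; lengths in mm; the calibration is good to about 2 mm. The wrist camera is an equidistant fisheye: a pixel r from the principal point sees the ray r / f radians off the axis. A picture is of the moment at which its call begins. There is no depth.
- r.hand_in(): hands the job in; it is judged then, once.
The state is a dict: "time": time; "joint_pos": joint angles; "qd": joint speeds; "joint_efforts": joint torques, N m; "tool_pos": TCP position; "tcp_rot": TCP orientation; "ft_force": force on the tool from outside, world axes, zero at the start; "wrist_torque": the same for the moment, N m; "finger_gap": finger opening in mm; "grip_force": force on a finger pad.
Only numpy, scipy, OpenCV 4.12 (cv2) and the standard library are available. Lean on these libraries where they do the work, as an engineer would, in place of code of your own. Each camera call takes 0.05 s, during which the arm holds its last target. There are 200 camera calls.

## Working session

There is one attempt and no reset: what is moved stays moved. The work goes in short steps, Python scripts to look and compute and a tool call to move; the robot and the scene stay as the last step left them, time stands still between calls to the robot, and variables do not carry over. Pictures are saved under pics/ and viewed, at most 10 in all, crops included, and the job is handed in when it is done.

Besides the shell and the picture viewer there is one more tool, called after "Request:" as name(argument=value, ...) on one line, values as JSON. step_arm: Moves the arm, as the interface text tells. Its arguments: {"type":"object","properties":{"targets":{"type":"array"},"fingers":{"type":"number"},"newtons":{"type":"number"}},"required":["targets"]}

```bash
mkdir -p pics; ls; python3 - <<'E'
from bench import r, vision
import cv2,pickle
d={}
for n in ["scene","top","wrist"]:
    s=vision.snapshot(n); d[n]=s; cv2.imwrite(f"pics/{n}0.png",s["img"]); print(n,s["mtx"],s["eye"],s["attitude"],[k for k in s])
pickle.dump(d,open("s0.pkl","wb"))
print(r.sense())
E
```

```text
pics
scene [[492.44500902   0.         273.66440076]
 [  0.         492.44500902 204.32358087]
 [  0.           0.           1.        ]] [1136.37337611 -736.40021619  918.3722515 ] [48.35200032 -1.09038407 39.42331477] ['img', 'mtx', 'eye', 'attitude']
top [[405.89084579   0.         276.6914778 ]
 [  0.         405.89084579 210.12732896]
 [  0.           0.           1.        ]] [ 443.35319022    9.71673385 1050.58974586] [  7.11218073  -0.59538934 -91.51286591] ['img', 'mtx', 'eye', 'attitude']
wrist [[325.1922621    0.         288.67653379]
 [  0.         325.1922621  210.28135706]
 [  0.           0.           1.        ]] [198.2540624  572.93390479 372.36846055] [-18.32400347   0.12648213  63.13533565] ['img', 'mtx', 'eye', 'attitude']
{'time': 0.15, 'joint_pos': array([ 5.82458150e+01,  7.50668958e+00,  8.53172581e+01, -6.09892157e-04,
        8.72627149e+01, -4.89259074e+00]), 'qd': array([ 0.0280093 , -0.01216917, -0.20197466,  0.04967876, -0.01820171,
        0.03285632]), 'joint_efforts': array([ 4.85519668e-04, -5.70051241e+01, -5.01164639e+01, -1.40352950e-04,
        9.42677201e-03, -1.83875767e-05]), 'tool_pos': array([270.86146749, 534.91623586, 252.44738123]), 'tcp_rot': array([-1.79913601e+02, -6.78435517e-03,  1.53138430e+02]), 'ft_force': array([-0.21462231, -0.68268626,  0.04898371]), 'wrist_torque': array([ 0.03927799, -0.04985728,  0.01379238]), 'grip_force': 0.0, 'finger_gap': 85.28679449161011}
```

View pics/top0.png

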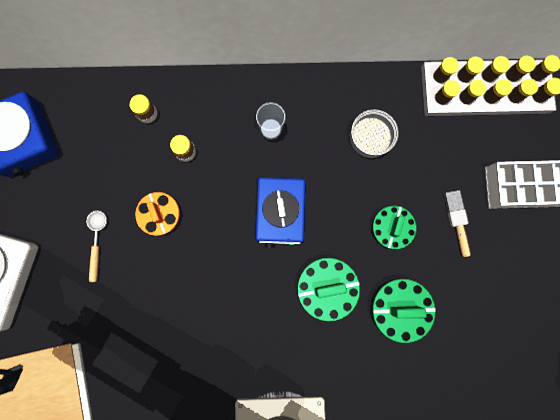

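View pics/scene0.png

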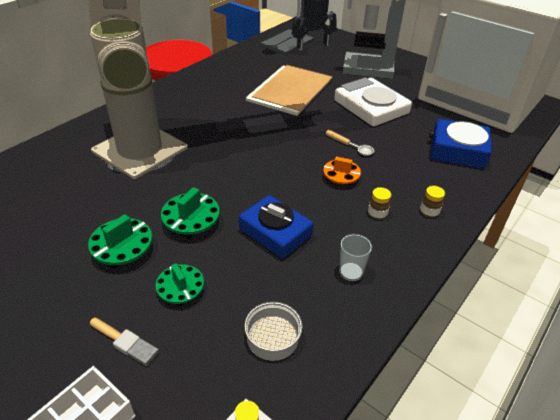

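The top view shows the small green head at (395,228), the drive at (281,209), the orange head at (157,214) and the beaker at (270,120). The two larger green heads, at (329,290) and (404,310), are decoys. The scene view matches this.

```bash
cat > h.py <<'E'
import numpy as np,cv2
from scipy.spatial.transform import Rotation as R
def ray(s,uv,z,fish=False):
    uv=np.atleast_2d(uv).astype(float);K=s["mtx"]
    p=(uv-K[:2,2])/[K[0,0],K[1,1]]
    if fish:
        t=np.linalg.norm(p,axis=1,keepdims=True)
        p3=np.c_[p/np.maximum(t,1e-9)*np.sin(t),np.cos(t)]
    else: p3=np.c_[p,np.ones(len(p))]
    d=(p3*[1,-1,-1])@R.from_euler("xyz",s["attitude"],degrees=True).as_matrix().T
    e=np.array(s["eye"]); return (e+d*((z-e[2])/d[:,2:]))[:,:2]
def biggest(m,near):
    cs,_=cv2.findContours(m.astype(np.uint8),cv2.RETR_EXTERNAL,cv2.CHAIN_APPROX_NONE)
    cs=[c for c in cs if cv2.contourArea(c)>60]
    return min(cs,key=lambda c:np.linalg.norm(c[:,0].mean(0)-near))
def axis(P):
    c=P.mean(0);u,s,v=np.linalg.svd(P-c,full_matrices=False)
    return c,np.degrees(np.arctan2(v[0,1],v[0,0]))%180,s
def circ(P):
    P=np.asarray(P,float);A=np.c_[2*P,np.ones(len(P))];x=np.linalg.lstsq(A,(P**2).sum(1),rcond=None)[0]
    return x[:2],np.sqrt(x[2]+x[:2]@x[:2])
E
python3 - <<'E'
import pickle;from h import *
s=pickle.load(open("s0.pkl","rb"))["top"];im=s["img"];hsv=cv2.cvtColor(im,cv2.COLOR_BGR2HSV);H,S,V=cv2.split(hsv)
yy,xx=np.mgrid[:420,:560]
def disc(m,near,z):
    c=cv2.convexHull(biggest(m,near))[:,0]; return circ(ray(s,c,z))
g=(abs(H.astype(int)-72)<16)&(S>100)&(V>60)
print("green hull",disc(g,(395,228),28))
near=np.hypot(xx-395,yy-228)<19
w=near&(S<90)&(V>150); print("white",axis(ray(s,np.c_[xx[w],yy[w]],30)),w.sum())
o=(H<14)&(S>120)&(V>80); print("orange",disc(o,(157,214),28))
near=np.hypot(xx-281,yy-209)<40
blue=(abs(H.astype(int)-115)<15)&(S>100)&(V>60)&near
bc=biggest(blue,(281,209));print("blue",[tuple(p) for p in cv2.boxPoints(cv2.minAreaRect(bc))],ray(s,cv2.boxPoints(cv2.minAreaRect(bc)),58).round(1))
pl=(V<60)&(np.hypot(xx-281,yy-209)<21); print("plate",disc(pl,(281,209),72))
t=(np.hypot(xx-281,yy-209)<19)&(S<90)&(V>100); print("tongue+lines z92",axis(ray(s,np.c_[xx[t],yy[t]],92)),t.sum())
cv2.imwrite("pics/crop.png",np.hstack([cv2.resize(im[184:234,256:306],(400,400),interpolation=2),cv2.resize(im[203:253,370:420],(400,400),interpolation=2)]))
b=im[95:145,245:295]
print("beaker base?",ray(s,[270,128],0),"rim",ray(s,[270,117],95))
E
```

```text
green hull (array([ 520.61407159, -300.98605493]), np.float64(55.691560404936716))
white (array([ 513.53321731, -298.42730378]), np.float64(160.54267438459772), array([257.99250498,  12.98272717])) 46
orange (array([578.6931722 , 292.25294546]), np.float64(29.532415075153747))
blue [(np.float32(254.83228), np.float32(240.19328)), (np.float32(257.39136), np.float32(176.21565)), (np.float32(306.1134), np.float32(178.16454)), (np.float32(303.55432), np.float32(242.14217))] [[494.3  51.4]
 [653.1  41.9]
 [645.3 -79.3]
 [486.5 -67.4]]Traceback (most recent call last):
  File "<stdin>", line 14, in <module>
  File "<stdin>", line 5, in disc
  File "h.py", line 15, in biggest
    return min(cs,key=lambda c:np.linalg.norm(c[:,0].mean(0)-near))
ValueError: min() iterable argument is empty
```

```bash
python3 - <<'E'
import pickle;from h import *
s=pickle.load(open("s0.pkl","rb"))["top"];im=s["img"];hsv=cv2.cvtColor(im,cv2.COLOR_BGR2HSV);H,S,V=cv2.split(hsv)
yy,xx=np.mgrid[:420,:560]
pl=(np.hypot(xx-281,yy-209)<30)&~((abs(H.astype(int)-115)<15)&(S>100)&(V>60))
pl=cv2.morphologyEx(pl.astype(np.uint8),cv2.MORPH_OPEN,np.ones((3,3)))
c=cv2.convexHull(biggest(pl,(281,209)))[:,0];print("plate",circ(ray(s,c,72)),V[209,268])
t=(np.hypot(xx-281,yy-209)<19)&(S<90)&(V>120); P=np.c_[xx[t],yy[t]];print("tongue",axis(ray(s,P,92)),t.sum())
for th in (140,180,220):
  t=(np.hypot(xx-281,yy-209)<19)&(S<90)&(V>th); print(th,axis(ray(s,np.c_[xx[t],yy[t]],92))[:2],t.sum())
cv2.imwrite("pics/crop.png",np.hstack([cv2.resize(im[184:234,256:306],(400,400),interpolation=2),cv2.resize(im[203:253,370:420],(400,400),interpolation=2)]))
E
```

```text
plate (array([569.31699647, -13.03058893]), np.float64(43.811086445342205)) 86
tongue (array([567.60613897, -13.28742658]), np.float64(7.048530383515384), array([288.28381446,  52.44692796])) 176
140 (array([567.72107189, -13.17839973]), np.float64(7.185772014613349)) 171
180 (array([568.32361918, -12.67189112]), np.float64(7.3323745783292225)) 151
220 (array([568.80513598, -12.46256321]), np.float64(7.247498456844738)) 135
```

View pics/crop.png

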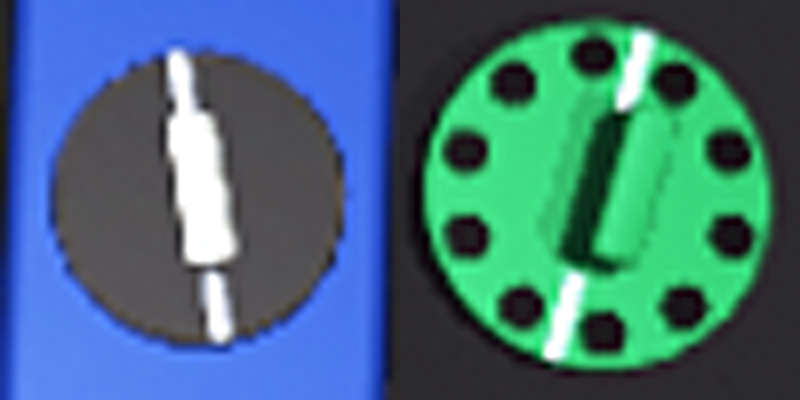

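The crop shows the drive plate centred near (200,200) with its tongue about 8° off world x. On the green disc, centred near (600,190), the white lines run at about 160°. I'll move above the green head.

Request:
step_arm(targets=[[[20, -40, 0, 0, 0, 0.01], [35, -80, 0, 0, 0, 0.02], [48, -120, 0, 0, 0, 0.03], [60, -160, 0, 0, 0, 0.04], [72, -200, 0, 0, 0, 0.05], [84, -240, 0, 0, 0, 0.06], [96, -280, 0, 0, 0, 0.07], [108, -320, 0, 0, 0, 0.08], [120, -360, 0, 0, 0, 0.09], [132, -400, 0, 0, 0, 0.1], [144, -440, 0, 0, 0, 0.115], [150, -450, 0, 0, 0, 0.13]]], fingers=-1, newtons=60)

```text
time: 1.15
tool_pos: [421.5, 81.0, 253.3]
tcp_rot: [-179.9, 0.1, 160.5]
ft_force: [-0.5, 1.0, 0.4]
finger_gap: 85.2
grip_force: 0.0
```

Request:
step_arm(targets=[[[10, -38, 0, 0, 0, 0], [20, -76, 0, 0, 0, 0], [30, -114, 0, 0, 0, 0], [40, -152, 0, 0, 0, 0], [50, -190, -10, 0, 0, 0], [60, -228, -20, 0, 0, 0], [70, -266, -35, 0, 0, 0], [80, -304, -45, 0, 0, 0], [90, -342, -60, 0, 0, 0], [97, -375, -70, 0, 0, 0], [99.5, -386, -73, 0, 0, 0], [99.5, -386, -73, 0, 0, 0]]])

```text
time: 2.15
tool_pos: [519.5, -303.0, 178.1]
tcp_rot: [180.0, -0.2, 160.4]
ft_force: [0.6, 0.4, -0.1]
finger_gap: 85.4
grip_force: 0.0
```

```bash
python3 - <<'E'
from bench import r, vision
import pickle;from h import *
s=vision.snapshot("wrist");pickle.dump(s,open("w1.pkl","wb"));cv2.imwrite("pics/w1.png",s["img"])
st=r.sense();print(st["time"],st["tool_pos"],st["tcp_rot"],st["joint_pos"],s["eye"],s["attitude"])
E
```

```text
2.2 [ 519.9007667  -301.33411435  179.05066563] [ 1.79952505e+02 -1.29150189e-01  1.60469710e+02] [-3.49907674e+01  1.03052280e+01  8.99775672e+01  1.15284236e-02
  7.98543427e+01 -1.05462468e+02] [ 443.15626645 -274.66699889  298.3314043 ] [-1.81561944e+01  1.23185261e-02  7.04033670e+01]
```

View pics/w1.png

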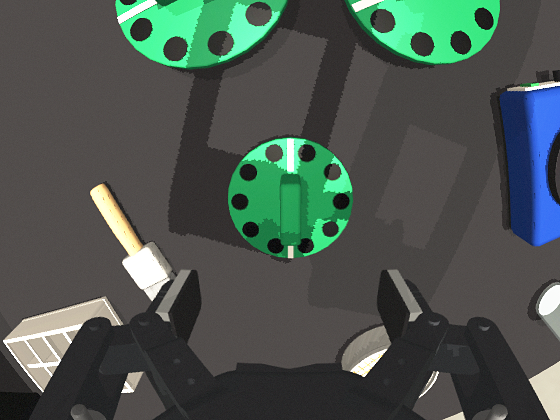

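The wrist view shows the small head at (290,198) with its line vertical, so it is aligned with the jaws. The finger pads are at (190,300) and (395,300). Next I'll measure its centre.

```bash
python3 - <<'E'
import pickle;from h import *
s=pickle.load(open("w1.pkl","rb"));H,S,V=cv2.split(cv2.cvtColor(s["img"],cv2.COLOR_BGR2HSV));yy,xx=np.mgrid[:420,:560]
g=(abs(H.astype(int)-72)<16)&(S>80)&(V>40)
c=cv2.convexHull(biggest(g,(290,198)))[:,0];print(circ(ray(s,c,28,True)))
w=(np.hypot(xx-290,yy-198)<58)&(S<90)&(V>150);P=ray(s,np.c_[xx[w],yy[w]],30,True);print(axis(P))
for y in (yy<198,yy>198): print(P[y[w]].mean(0))
E
```

```text
(array([ 518.57215894, -300.3409736 ]), np.float64(55.06681379746291))
(array([ 499.35029112, -293.43748447]), np.float64(160.76549446216026), array([600.03052263,  27.05344045]))
[ 481.61909697 -287.25451002]
[ 562.88707017 -315.59314293]
```

Request:
step_arm(targets=[[[-1, 0, -30, 0, 0, 0.005], [-1, 0, -60, 0, 0, 0.005], [-1, 0, -85, 0, 0, 0.005], [-1, 0, -105, 0, 0, 0.005], [-1, 0, -118, 0, 0, 0.005], [-1, 0, -123, 0, 0, 0.005], [-1, 0, -123, 0, 0, 0.005]]])

```text
time: 2.78
tool_pos: [519.3, -299.5, 56.7]
tcp_rot: [180.0, -0.1, 160.9]
ft_force: [0.6, 0.9, 0.8]
finger_gap: 85.4
grip_force: 0.0
```

Request:
step_arm(targets=[[[0, 0, 0, 0, 0, 0], [0, 0, 0, 0, 0, 0], [0, 0, 0, 0, 0, 0], [0, 0, 0, 0, 0, 0], [0, 0, 0, 0, 0, 0], [0, 0, 0, 0, 0, 0], [0, 0, 0, 0, 0, 0], [0, 0, 0, 0, 0, 0], [0, 0, 0, 0, 0, 0], [0, 0, 0, 0, 0, 0], [0, 0, 0, 0, 0, 0], [0, 0, 0, 0, 0, 0]]], fingers=1, newtons=60)

```text
time: 3.78
tool_pos: [519.8, -301.1, 57.8]
tcp_rot: [-180.0, 0.0, 160.9]
ft_force: [-0.9, 0.4, 5.1]
finger_gap: 15.4
grip_force: 61.3
```

Request:
step_arm(targets=[[[0, 0, 10, 0, 0, 0], [0, 0, 30, 0, 0, 0], [0, 0, 60, 0, 0, 0], [0, 0, 90, 0, 0, 0], [0, 0, 115, 0, 0, 0], [0, 0, 130, 0, 0, 0], [0, 0, 135, 0, 0, 0], [0, 0, 135, 0, 0, 0]]])

```text
time: 4.45
tool_pos: [520.1, -301.0, 193.7]
tcp_rot: [-180.0, 0.1, 160.9]
ft_force: [-0.4, -0.4, -3.4]
finger_gap: 15.5
grip_force: 60.3
```

Request:
step_arm(targets=[[[3, 15, 0, 0, 0, 0.03], [8, 45, 0, 0, 0, 0.1], [13, 75, 0, 0, 0, 0.17], [18, 105, 0, 0, 0, 0.24], [23, 135, 0, 0, 0, 0.31], [28, 165, 0, 0, 0, 0.38], [33, 195, 0, 0, 0, 0.45], [38, 225, 0, 0, 0, 0.47], [43, 255, 0, 0, 0, 0.47], [47, 275, 0, 0, 0, 0.47], [49, 286, 0, 0, 0, 0.47], [49.5, 288, 0, 0, 0, 0.47]]])

```text
time: 5.45
tool_pos: [568.0, -10.2, 190.1]
tcp_rot: [179.9, -0.2, -172.0]
ft_force: [0.8, -0.2, -4.1]
finger_gap: 15.2
grip_force: 60.2
```

```bash
python3 - <<'E'
from bench import r, vision
import pickle;from h import *
d={n:vision.snapshot(n) for n in("wrist","scene","top")};pickle.dump(d,open("s2.pkl","wb"))
w=d["wrist"]["img"];sc=d["scene"]["img"][150:290,180:400]
cv2.imwrite("pics/m2.png",np.hstack([w[:,:],cv2.resize(sc,(240,153))[np.r_[0:153]] if 0 else np.zeros((420,0,3),np.uint8)]))
cv2.imwrite("pics/sc2.png",cv2.resize(sc,(660,420),interpolation=2))
s=d["top"];H,S,V=cv2.split(cv2.cvtColor(s["img"],cv2.COLOR_BGR2HSV))
st=r.sense();print(st["time"],st["tool_pos"],st["tcp_rot"],st["finger_gap"],st["ft_force"])
E
```

```text
5.6 [568.45685238 -13.34843208 191.27397992] [-1.79988571e+02 -1.02420636e-01 -1.72183152e+02] 14.870572680360763 [ 0.35826152 -0.70959897 -3.27269179]
```

View pics/m2.png

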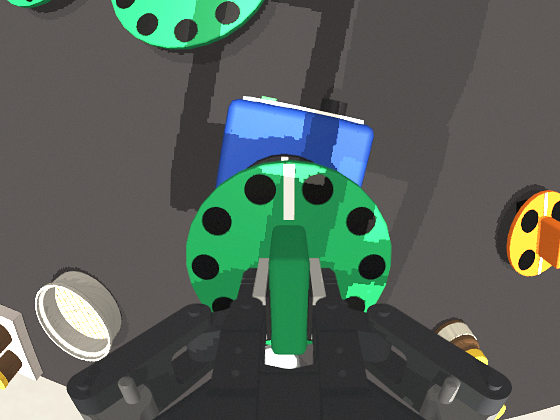

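View pics/sc2.png

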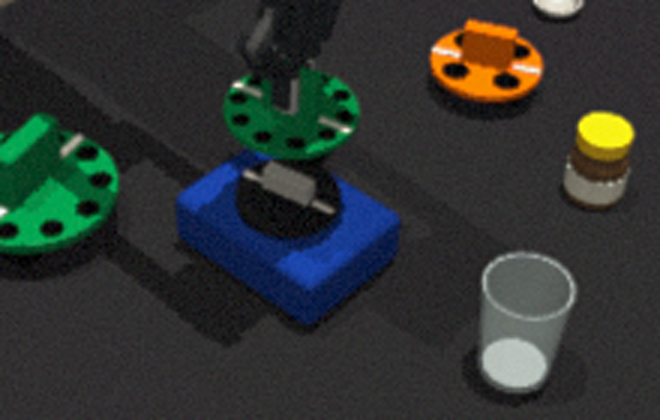

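The wrist view shows the head held square, with its line vertical at (288,190). The scene view shows it above the tongue with the lines parallel and the beaker and orange head untouched. Slot clearance is 7 mm per side, so I'll lower it slowly.

Request:
step_arm(targets=[[[0, 0, -10, 0, 0, 0], [0, 0, -20, 0, 0, 0], [0, 0, -28, 0, 0, 0], [0, 0, -34, 0, 0, 0], [0, 0, -38, 0, 0, 0], [0, 0, -41, 0, 0, 0], [0, 0, -44, 0, 0, 0], [0, 0, -46, 0, 0, 0], [0, 0, -48, 0, 0, 0], [0, 0, -48, 0, 0, 0]]])

```text
time: 6.43
tool_pos: [569.0, -12.6, 144.1]
tcp_rot: [180.0, -0.0, -172.2]
ft_force: [0.3, 0.1, -3.2]
finger_gap: 15.2
grip_force: 60.2
```

Request:
step_arm(targets=[[[0, 0, -3, 0, 0, 0], [0, 0, -6, 0, 0, 0], [0, 0, -8, 0, 0, 0], [0, 0, -10, 0, 0, 0], [0, 0, -12, 0, 0, 0], [0, 0, -13, 0, 0, 0], [0, 0, -14, 0, 0, 0], [0, 0, -14.5, 0, 0, 0], [0, 0, -14.5, 0, 0, 0], [0, 0, -14.5, 0, 0, 0]]])

```text
time: 7.27
tool_pos: [569.2, -12.7, 129.9]
tcp_rot: [-180.0, 0.0, -172.2]
ft_force: [-0.3, -0.3, -2.6]
finger_gap: 15.4
grip_force: 60.2
```

Request:
step_arm(targets=[[[0, 0, -0.5, 0, 0, 0], [0, 0, -1, 0, 0, 0], [0, 0, -1.5, 0, 0, 0], [0, 0, -1.5, 0, 0, 0], [0, 0, -1.5, 0, 0, 0]]])

```text
time: 7.68
tool_pos: [569.3, -12.8, 129.9]
tcp_rot: [-180.0, 0.0, -172.2]
ft_force: [-7.4, -0.5, 10.0]
finger_gap: 14.6
grip_force: 62.1
```

Contact comes at home height, so I'll release and back off straight up.

Request:
step_arm(targets=[[[0, 0, 1, 0, 0, 0], [0, 0, 1, 0, 0, 0], [0, 0, 1, 0, 0, 0], [0, 0, 1, 0, 0, 0], [0, 0, 1, 0, 0, 0], [0, 0, 1, 0, 0, 0], [0, 0, 1, 0, 0, 0], [0, 0, 1, 0, 0, 0], [0, 0, 1, 0, 0, 0], [0, 0, 1, 0, 0, 0], [0, 0, 1, 0, 0, 0], [0, 0, 1, 0, 0, 0]]], fingers=-1)

```text
time: 8.68
tool_pos: [569.1, -12.7, 129.3]
tcp_rot: [-180.0, -0.0, -172.2]
ft_force: [1.2, -0.5, 0.1]
finger_gap: 84.9
grip_force: 0.0
```

Request:
step_arm(targets=[[[0, 0, 15, 0, 0, 0], [0, 0, 35, 0, 0, 0], [0, 0, 60, 0, 0, 0], [0, 0, 90, 0, 0, 0], [0, 0, 115, 0, 0, 0], [0, 0, 125, 0, 0, 0], [0, 0, 125, 0, 0, 0], [0, 0, 125, 0, 0, 0]]])

```text
time: 9.35
tool_pos: [569.2, -12.7, 253.9]
tcp_rot: [-180.0, 0.0, -172.2]
ft_force: [-0.1, -0.1, -0.9]
finger_gap: 85.2
grip_force: 0.0
```

```bash
python3 - <<'E'
from bench import r, vision
from h import *
s=vision.snapshot("wrist");sc=vision.snapshot("scene")["img"][150:290,180:400]
H,S,V=cv2.split(cv2.cvtColor(s["img"],cv2.COLOR_BGR2HSV))
g=(abs(H.astype(int)-72)<16)&(S>80)&(V>40)
c=cv2.convexHull(biggest(g,(290,190)))[:,0];print("head",circ(ray(s,c,100,True)))
cv2.imwrite("pics/f.png",np.vstack([cv2.resize(s["img"],(400,300)),cv2.resize(sc,(400,255))]))
st=r.sense();print(st["time"],st["tool_pos"],st["ft_force"],st["finger_gap"])
E
```

```text
head (array([568.35776588, -11.78846518]), np.float64(54.87512038638424))
9.45 [568.10501669 -12.64142427 251.92559198] [-0.40006285 -0.67641584 -0.08915847] 85.42859827537697
```

View pics/f.png

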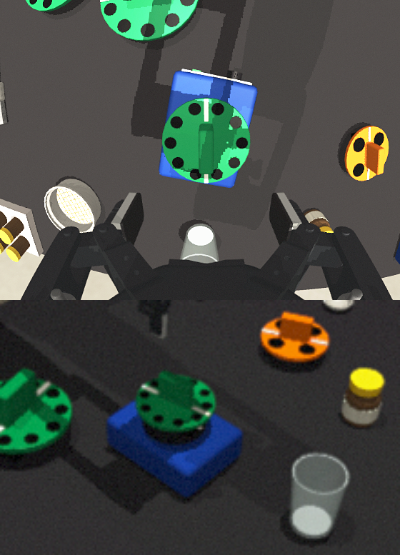

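The picture shows the green head at (205,140), level and flat on the drive plate. Its fitted radius of 54.9 mm at disc height confirms it is home, and the orange head and beaker are undisturbed. I'm handing in.

```bash
python3 -c "
from bench import r
print(r.hand_in())"
```

```text
the job is handed in; nothing more can be done
None
```

The green head is seated flat on the drive plate, in line with the tongue and released; the orange head and beaker are untouched, and I handed the job in at about 9.5 s (no verdict was returned).

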